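# Shake the fresh head mould with the jog toggle

## Robot

A 6-joint arm with a two-finger parallel gripper is mounted at the origin on the work surface. World frame = base frame: x ahead of the robot, y to its left, z up, the work surface at z = 0. Lengths are in mm, angles in rad, forces in N, time in s.
With the tool pointing down it reaches from about 350 to 850 mm from the base axis. Payload 8.1 kg.
Tool frame: the origin (TCP) lies on the centre line of the jaws, within the pads' length; the fingertips stand 8 mm ahead of it and the grasp point (between the pads) lies 11 mm behind it; z points along the fingers, y is the line along which they close (so a half turn about z gives the same grasp; the last joint's range is limited). The gripper opens to 93 mm and grips with 3 to 60 N. Pads are 15 mm wide; open, the fingers measure 128 mm over their backs; the gripper's body (75 mm by 188 mm) begins 65 mm behind the grasp point.
Start: joints at [1.161, 0.13, 1.488, -0, 1.523, -0.085], TCP at [191.45, 568.641, 226.635] pointing down, gripper open.
Joint ranges: [-2.96, 2.96], [-0.89, 2.26], [0.02, 2.5], [-1.34, 4.48], [0, 2.73], [-2.66, 2.66]. Speed limits (rad/s): [2.39, 2.39, 2.79, 3.14, 3.14, 3.14].

## Interface

Orientations are given as a unit quaternion [x, y, z, w].
In Python, from bench import r gives the robot as it stands.
- The arm moves only by the tool jog_arm, never from a script. Its argument "commands" is a list of rows, each a list of 7 numbers: the shift along the world's x, y, z in cm, then the turn, a rotation vector about the world's x, y, z in rad, then the opening, from 0 (shut) to 1 (fully open). A call has 1 to 10 rows; each row shifts and turns the commanded pose from where the row before left it; what a row does not reach is not made up. A row lasts 1/12 s, in which the tool goes at most 41.7 mm and 7.16 degrees, less where a joint would pass 70% of its speed; a pose out of reach is approached as far as the arm can. A call is refused whole if a number of a shift passes 4.17 or a number of a turn 0.125, either way. A call with a gripper value outside its range is refused whole. The fingers move at their own pace and stop on an object; "newtons" is the grip in N (left out, the last holds). Time passes only in rows, so rows that do not move let the fingers close. It gives the time, the measured TCP pose, the force, the opening and the grip force at its end, in the units of the state.
- r.observe(): the state, without advancing time (a new reading comes with each control period).
- r.get_image(name): name is "scene" or "top" or "wrist"; returns a dict with "color" (384x512x3 uint8, blue, green, red), "fov_y" (degrees; the focal length in pixels is half the picture's height over the tangent of half this angle, whatever the lens; pixels are square), "cx", "cy" (the principal point, pixels), "extrinsics" (4x4, takes a point from camera to world coordinates). Camera axes: x right, y down, z forward; pixel columns grow to the right and rows downward; lengths in mm; the calibration is good to about 2 mm. A picture is of the moment at which its call begins. There is no depth.
- r.sign_off(): hands the job in; it is judged then, once.
The state is a dict: "t": time; "joint_pos": joint angles; "qvel": joint speeds; "joint_efforts": joint torques, N m; "tcp_pos": TCP position; "eef_rot": TCP orientation; "contact_force": force on the tool from outside, world axes, zero at the start; "torque": the same for the moment, N m; "width": opening from 0.0 (shut) to 1.0 (fully open); "gripper_force": force on a finger pad.
Only numpy, scipy, OpenCV 4.12 (cv2) and the standard library are available. Lean on these libraries where they do the work, as an engineer would, in place of code of your own. Each camera call takes 0.05 s, during which the arm holds its last target. There are 200 camera calls.

## Task

Give the freshly filled head-shaped mould a shake on its plate: lift the splash guard off by the knob of its sprung pin and stand it upright on the open bench, then push the spring-centred toggle under the lamp towards the side where the head stands (never the other way), hold it hard over for a good second and let it spring back to the middle. Finally set the guard back in its tray so that the pin drops home, without shifting or knocking over the head, the pail or the things on the bench.

Things in the scene. Friction and masses are not known exactly. Their poses are not given: they have to be found in the camera images.
- console: Grey vibrating unit fixed to the bench. Origin on the bench under its toggle; x runs from its front (guard side) to its back, y to its left, z up; turned up to 20 degrees. Plinth x -80..+110, y -265..+265 mm, 12 high; the guard tray sticks out in front to x = -118 mm (y -68..+68, 30 high). Switch pedestal x -20..+55, y -55..+55 mm, top at 75 mm, the toggle on it at x = 0, y = 0
- lamp (a point): Underside centre of the lamp batten right above the toggle: 48 (x) x 194 (y) x 24 mm, 200 mm above the bench, console axes, its front edge at console x = -15 mm, on two posts 14 x 18 mm at x = 22, y = +-88 mm. It bars a hand that points straight down: with the guard off, reach the toggle from the front, fingers tilted about 40 to 45 degrees, pointing down and towards the console's +x
- plate_left (a point): Top centre of the left shaker plate, a 140 mm square, top 35 mm above the bench, at (10, +190) mm in the console's frame
- plate_right (a point): The same on the right, at (10, -190) mm. One plate carries the head mould, the other the pail
- tray (a point): Centre of the floor of the guard's tray (20 mm above the bench, at x = -75 mm in the console's frame, axes as the console's). Floor inside the kerbs 72 (x) x 122 (y) mm, so 4 mm play round the guard's foot; kerbs 10 mm above the floor. In its middle an 18 mm square hole, 14 deep, for the pin
- guard_foot (a point): Underside centre of the splash guard, a loose upright sheet metal guard of about 0.5 kg: foot 64 (x) x 114 (y) x 8 mm, upright panel 6 (x) x 110 (y) mm up to 123 mm, a collar (16 x 26 mm) to 130 mm, above it the knob. z up, y along the panel; symmetric front to back. It starts in the tray. It stands by itself on a flat surface
- knob (a point): Centre of the knob on the guard's sprung pull pin: black block 16 (x) x 24 (y) x 42 (z) mm, axes as the guard's, 158 mm above the guard's underside with the pin home, to be pinched across its 24 mm from above. The 8 mm pin runs down through the guard. Pulling the knob up draws the pin up 9 mm against a weak spring (1 to 2 N), after which the guard lifts with it
- pull_pin (a joint): How far the pin is drawn up (m): 0 home (tip 7 mm below the guard's underside, in the hole), 0.009 fully drawn (tip inside the foot; so while the guard hangs from the knob). On the bare bench it reads about 0.007
- toggle (a joint): Angle (rad) of the spring-centred toggle: 0 middle, + leans to the console's left (+y), - to its right, stops at +-0.45. Spring 0.35 N m per rad (about 4 N on the tip at full throw); returns by itself when let go. Count it as hard over beyond 0.3
- toggle_tip (a point): Top of the toggle lever: black bat handle 13 mm thick, upright when centred, 52 mm above its pivot, which lies 77 mm above the bench at x = 0, y = 0 of the console
- head_mid (a point): Middle (70 mm up) of the head-shaped mould, terracotta colour, 100 mm in diameter with small nose and ears, 150 mm tall, standing loose on one of the two shaker plates; the toggle has to go to its side
- pail_mid (a point): Middle (50 mm up) of the green mixing pail, 100 mm in diameter, 100 mm tall, on the other plate; leave it
- spray_mid (a point): Middle (70 mm up) of the white spray bottle, within 42 mm of its axis, 140 mm tall, on the bench; leave it
- tub_mid (a point): Middle (37 mm up) of the open white tub, 84 mm in diameter, 75 mm tall, on the bench; leave it
- tin_mid (a point): Middle (50 mm up) of the tin, 72 mm in diameter, 100 mm tall, on the bench; leave it

How it is judged (in metres and radians):
On the way, in this order (a step that is already met when the one before it is completed fails the run):
1. the guard is off and stands upright on the bench, let go (height (world z) of guard_foot below 0.006 m and angle between guard_foot's own z axis and vertical below 0.1 rad and horizontal distance between guard_foot and tray above 0.06 m and linear speed of guard below 0.03 m/s and contact force between the fingers and guard below 0.1 N), for 0.2 s.
2. the toggle is held hard over towards the head for a second (((y of head_mid in the frame of console above 0 m and value of joint toggle above 0.3 rad) or (y of head_mid in the frame of console below 0 m and value of joint toggle below -0.3 rad))), for 0.8 s.
3. the toggle is let go and has sprung back to the middle (value of joint toggle between -0.06 and 0.06 rad and contact force between the fingers and toggle below 0.1 N), for 0.2 s.
At the end, for the whole second after the job is handed in: The guard stands level in its tray (within 8 mm of its middle, 3 mm in height, tilted under 0.05 rad), the pin home within 2.5 mm, the guard released and at rest; the toggle is in the middle within 0.06 rad, untouched; nothing else was shifted (all of step 3 and x of guard_foot in the frame of tray between -0.008 and 0.008 m and y of guard_foot in the frame of tray between -0.008 and 0.008 m and z of guard_foot in the frame of tray between -0.003 and 0.003 m and angle between guard_foot's own z axis and vertical below 0.05 rad and angle between the y axis of guard_foot and the y axis of tray, either way round below 0.15 rad and value of joint pull_pin below 0.0025 m and linear speed of guard below 0.03 m/s and contact force between the fingers and guard below 0.1 N).
It fails at once if the toggle is pushed the wrong way ((y of head_mid in the frame of console above 0 m and value of joint toggle below -0.2 rad) or (y of head_mid in the frame of console below 0 m and value of joint toggle above 0.2 rad)).
It fails at once if the guard is tipped over (angle between guard_foot's own z axis and vertical above 0.7 rad).
It fails at once if the head mould or the pail is shifted or knocked over (distance of any of head_mid, pail_mid from where it was at the start of the episode above 0.025 m or angle between any of head_mid, pail_mid's own z axis and vertical above 0.4 rad).
It fails at once if the spray bottle, the tub or the tin is shifted or knocked over (distance of any of spray_mid, tub_mid, tin_mid from where it was at the start of the episode above 0.025 m or angle between any of spray_mid, tub_mid, tin_mid's own z axis and vertical above 0.4 rad).
It also fails if it takes over 72 s, if anything falls off the work surface, if the arm or the gripper's body presses on something with over 40 N, if the wrist force passes 120 N, or if a joint passes its speed limit or range.

## Working session

There is one attempt and no reset: what is moved stays moved. The work goes in short steps, Python scripts to look and compute and a tool call to move; the robot and the scene stay as the last step left them, time stands still between calls to the robot, and variables do not carry over. Pictures are saved under pics/ and viewed, at most 11 in all, crops included, and the job is handed in when it is done.

Besides the shell and the picture viewer there is one more tool, called after "Call:" by a JSON object that holds its "fn" and its "kwargs", one argument or row to a line. jog_arm: Moves the arm, as the interface text tells. Its arguments: {"type":"object","properties":{"commands":{"type":"array"},"newtons":{"type":"number"}},"required":["commands"]}

```bash
mkdir -p pics; cat > h.py <<'E'
import numpy as np,cv2
from bench import r
def cam(n):
    d=r.get_image(n); d['f']=d['color'].shape[0]/2/np.tan(np.radians(d['fov_y'])/2); return d
def ray(d,u,v):
    E=np.array(d['extrinsics']); q=E[:3,:3]@np.array([(u-d['cx'])/d['f'],(v-d['cy'])/d['f'],1]); return E[:3,3],q/np.linalg.norm(q)
def onz(d,u,v,z):
    o,q=ray(d,u,v); return o+q*(z-o[2])/q[2]
def proj(d,p):
    E=np.array(d['extrinsics']); q=E[:3,:3].T@(np.array(p)-E[:3,3]); return q[:2]/q[2]*d['f']+[d['cx'],d['cy']]
E
python3 - <<'E'
from h import *
a=cam('scene');b=cam('top')
for n,d in(('scene',a),('top',b)):
    cv2.imwrite(f'pics/{n}0.png',cv2.resize(d['color'],(800,600),interpolation=cv2.INTER_CUBIC)); print(n,d['f'],d['cx'],d['cy'],np.round(d['extrinsics'],3).tolist())
print(r.observe())
E
```

```text
scene 402.7994587391997 257.8340782246022 188.93315040399509 [[-0.716, 0.555, -0.424, 948.352], [0.698, 0.565, -0.439, 433.275], [-0.004, -0.61, -0.792, 876.683], [0.0, 0.0, 0.0, 1.0]]
top 352.5518755333477 254.46875141882566 190.6178699993132 [[-0.024, -0.997, 0.076, 470.412], [-1.0, 0.024, 0.007, 0.796], [-0.009, -0.076, -0.997, 1083.266], [0.0, 0.0, 0.0, 1.0]]
{'t': 0.1, 'joint_pos': array([ 1.16058238e+00,  1.31089000e-01,  1.48916472e+00,  1.87318493e-05,
        1.52297245e+00, -8.54307988e-02]), 'qvel': array([-1.50845855e-04, -1.10042597e-03, -2.26325986e-03,  9.21477449e-05,
        9.47959250e-05,  2.69081518e-03]), 'joint_efforts': array([ 7.76206634e-04, -5.61346507e+01, -4.93091011e+01,  7.70457624e-02,
        2.91934214e-02, -3.68363806e-05]), 'tcp_pos': array([191.25635092, 568.18614254, 225.69342131]), 'eef_rot': array([ 1.61679173e-01,  9.86843036e-01, -7.89508873e-04, -2.09414033e-04]), 'contact_force': array([-0.68401025,  0.42848759,  0.34701084]), 'torque': array([ 0.03236459, -0.03343249, -0.00520438]), 'gripper_force': 0.0, 'width': 1.0005162377366963}
```

View pics/scene0.png

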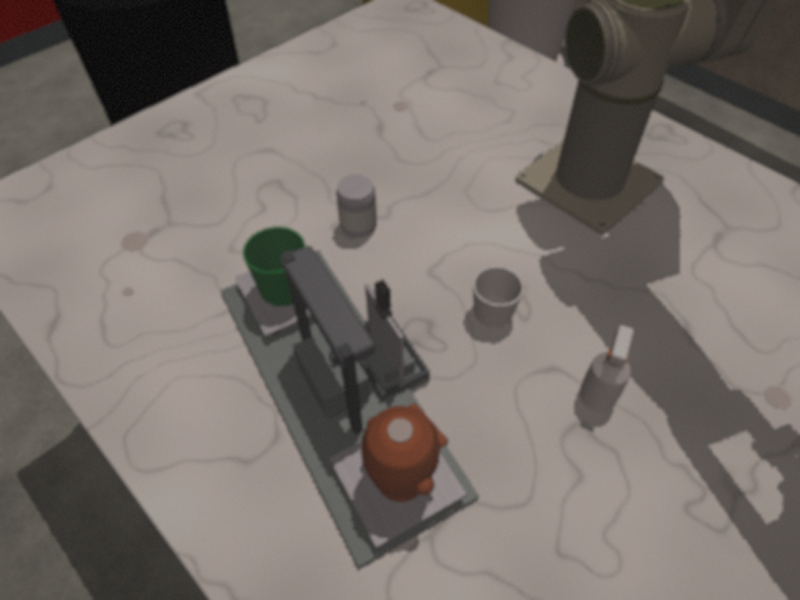

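View pics/top0.png

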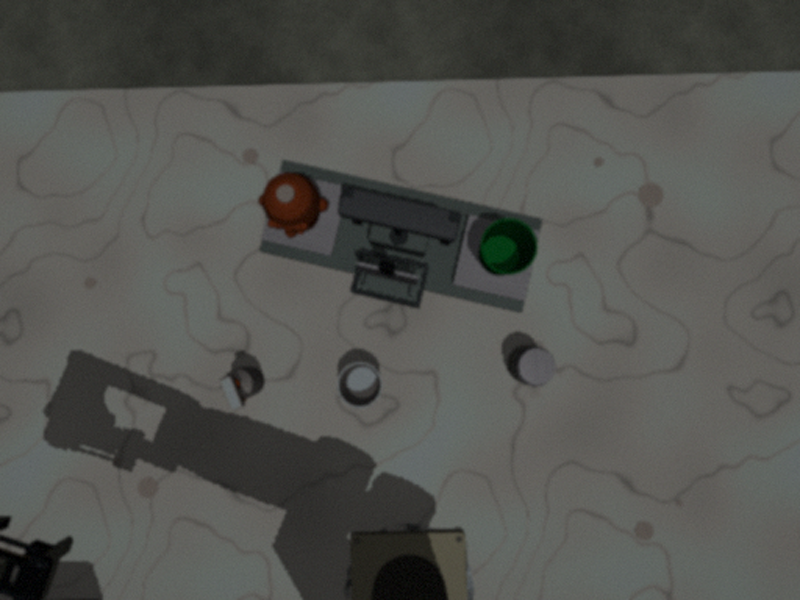

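The scene view shows the terracotta head (400,450) at the console's left end, the pail at its right end (275,265), and the knob at (383,297). The top view shows the plinth corners at (283,160), (541,220), (523,311) and (262,250), and the knob top at (386,268). The tub is at (360,382), the tin at (536,365) and the spray at (245,383).

```bash
python3 - <<'E'
from h import *
b=cam('top');a=cam('scene');s=.64
C=np.array([onz(b,u*s,v*s,12)[:2] for u,v in((283,160),(541,220),(523,311),(262,250))])
print(C.round(), [np.linalg.norm(C[i]-C[(i+1)%4]).round() for i in range(4)])
yd=(C[0]-C[1])+(C[3]-C[2]); yaw=np.arctan2(-yd[0],yd[1]); print('yaw',np.degrees(yaw))
R=np.array([[np.cos(yaw),-np.sin(yaw)],[np.sin(yaw),np.cos(yaw)]])
O=C.mean(0)-R@[15,0]; print('O',O)
for n,p in dict(tray=(-75,0),pl=(10,190),pr=(10,-190)).items(): print(n,(O+R@p).round())
print('knobtop z199',onz(b,386*s,268*s,199).round())
def tri(p,q):
    o1,d1=ray(b,*np.array(p)*s);o2,d2=ray(a,*np.array(q)*s)
    t=np.linalg.lstsq(np.c_[d1,-d2],o2-o1,rcond=None)[0]; x,y=o1+t[0]*d1,o2+t[1]*d2; return ((x+y)/2).round(),np.linalg.norm(x-y).round(1)
print('knob tri',tri((386,268),(382,287)))
for n,u,v,z in(('tub',360,380,75),('tin',537,366,100),('spraytop',233,392,140),('sprayshoulder',246,382,90),('headtop',285,193,150+35),('pailtop',508,245,135)): print(n,onz(b,u*s,v*s,z).round())
E
```

```text
[[ 833.  230.]
 [ 699. -277.]
 [ 520. -234.]
 [ 653.  273.]] [np.float64(525.0), np.float64(183.0), np.float64(524.0), np.float64(185.0)]
yaw -14.728455470502267
O [661.62323712   1.8639487 ]
tray [589.  21.]
pl [720. 183.]
pr [ 623. -184.]
knobtop z199 [587.  25. 199.]
knob tri (array([590.,  23., 189.]), np.float64(4.9))
tub [399.  80.  75.]
tin [ 418. -236.  100.]
spraytop [389. 291. 140.]
sprayshoulder [401. 283.  90.]
headtop [718. 190. 185.]
pailtop [ 630. -186.  135.]
```

Call:
{"fn": "jog_arm", "kwargs": {
  "commands": [
    [2.3,-3.2,0.8,0,0,0,1],
    [2.3,-3.2,0.8,0,0,0.01,1],
    [2.3,-3.2,0.8,0,0,0.01,1],
    [2.3,-3.2,0.8,0,0,0.01,1],
    [2.3,-3.2,0.8,0,0,0.01,1],
    [2.3,-3.2,0.8,0,0,0.01,1],
    [2.3,-3.2,0.8,0,0,0.01,1],
    [2.3,-3.2,0.8,0,0,0.01,1],
    [2.3,-3.2,0.8,0,0,0,1],
    [2.3,-3.2,0.8,0,0,0,1]
  ]
}}

```text
t: 1.03
tcp_pos: [422.1, 246.9, 307.1]
eef_rot: [0.127, 0.992, 0.0, 0.0]
contact_force: [0.8, 0.8, -0.2]
width: 1.001
gripper_force: 0.0
```

Call:
{"fn": "jog_arm", "kwargs": {
  "commands": [
    [2.4,-3.2,0,0,0,0,1],
    [2.4,-3.2,0,0,0,0,1],
    [2.4,-3.2,0,0,0,0,1],
    [2.4,-3.2,0,0,0,0,1],
    [2.4,-3.2,0,0,0,0,1],
    [2.4,-3.2,0,0,0,0,1],
    [2.0,-2.8,0,0,0,0,1],
    [0,0,0,0,0,0,1],
    [0,0,0,0,0,0,1]
  ]
}}

```text
t: 1.78
tcp_pos: [585.8, 26.9, 305.6]
eef_rot: [0.129, 0.992, -0.0, -0.001]
contact_force: [-0.4, 0.4, 0.1]
width: 1.0
gripper_force: 0.0
```

```bash
python3 - <<'E'
from h import *
w=cam('wrist');o=r.observe();print(o['tcp_pos'],o['eef_rot'],np.round(w['extrinsics'],2).tolist(),w['f'])
cv2.imwrite('pics/w1.png',cv2.resize(w['color'],(800,600),interpolation=cv2.INTER_CUBIC))
for p in((589,23,199),(661,2,129)): print(proj(w,p)/.64)
E
```

```text
[585.37900196  28.15820386 306.01242009] [ 1.27817265e-01  9.91797510e-01  1.20491294e-04 -6.57505455e-04] [[0.26, 0.93, 0.28, 508.48], [0.97, -0.24, -0.07, 47.22], [0.0, 0.28, -0.96, 463.61], [0.0, 0.0, 0.0, 1.0]] 308.58849990748445
[392.20374138 307.96322188]
[390.85868817 374.1991641 ]
```

View pics/w1.png

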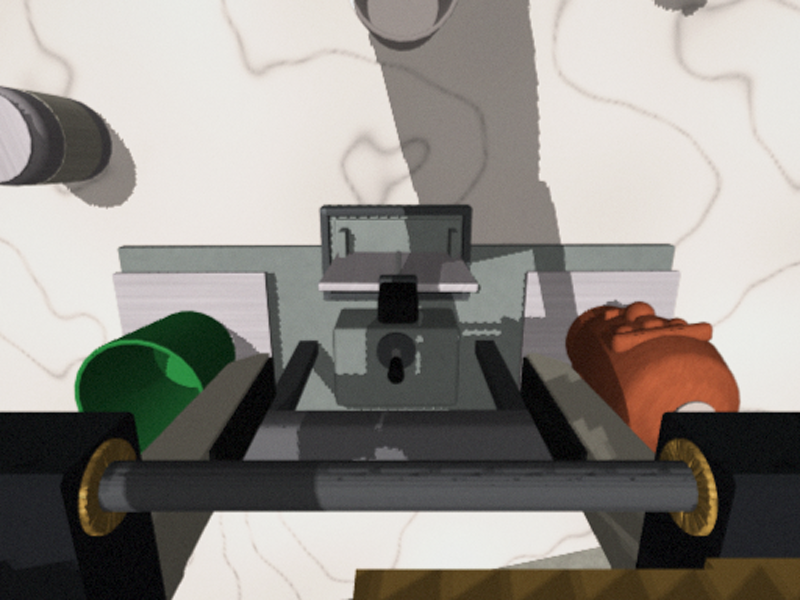

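The wrist view shows the tray's front edge from (321,206) to (471,206), the plinth's front corners at (119,247) and (674,244), the knob centred at u=399, and the toggle tip near (397,362). The picture is square to the console, so its yaw equals the tool's.

```bash
python3 - <<'E'
from h import *
w=cam('wrist');s=.64
g=cv2.cvtColor(w['color'],cv2.COLOR_BGR2GRAY)
k=g[170:215,225:290]; print([int(x) for x in g[190,230:285]]); print([int(x) for x in g[172:215,255]])
P=lambda u,v,z:onz(w,u*s,v*s,z).round(1)
p1,p2=P(119,247,12),P(674,244,12);t1,t2=P(321,206,30),P(471,206,30)
print(p1,p2,np.linalg.norm(p1-p2),np.degrees(np.arctan2(-(p2-p1)[0],(p2-p1)[1])));print(t1,t2,np.linalg.norm(t1-t2))
x=np.array([.967,-.254,0])
print('O from plinth',(p1+p2)/2+80*x,'from tray',(t1+t2)/2+118*x,'knob',P(399,307,199),'ped top front edge',P(333,310,75),P(463,310,75))
E
```

```text
[74, 77, 75, 76, 77, 74, 77, 76, 75, 73, 58, 10, 12, 4, 0, 8, 11, 9, 4, 3, 8, 11, 14, 4, 2, 2, 8, 9, 2, 7, 14, 7, 9, 11, 4, 12, 34, 37, 39, 40, 37, 37, 40, 42, 38, 39, 35, 39, 36, 41, 36, 41, 41, 39, 35]
[73, 67, 66, 58, 42, 24, 29, 34, 34, 20, 7, 12, 11, 7, 9, 8, 9, 7, 2, 2, 12, 8, 6, 15, 14, 14, 15, 7, 10, 16, 7, 8, 8, 15, 1, 27, 45, 49, 57, 68, 71, 53, 30]
[ 521.5 -227.5   12. ] [652.  281.6  12. ] 525.559758733486 -14.377332961823656
[532.4 -27.8  30. ] [566.2 101.   30. ] 133.16110543247981
O from plinth [664.11   6.73  12.  ] from tray [663.406   6.628  30.   ] knob [589.1  28.2 199. ] ped top front edge [615.5 -35.9  75. ] [643.5  70.6  75. ]
```

Call:
{"fn": "jog_arm", "kwargs": {
  "commands": [
    [0.5,-0.3,0,0,0,0,1],
    [0,0,-3,0,0,0,1],
    [0,0,-3,0,0,0,1],
    [0,0,-3,0,0,0,1],
    [0,0,-3,0,0,0,1],
    [0,0,-1.6,0,0,0,1],
    [0,0,0,0,0,0,1],
    [0,0,0,0,0,0,1]
  ]
}}

```text
t: 2.55
tcp_pos: [589.7, 26.6, 170.3]
eef_rot: [0.126, 0.992, -0.0, -0.001]
contact_force: [0.5, 0.4, 1.2]
width: 1.003
gripper_force: 0.0
```

```bash
python3 - <<'E'
from h import *
w=cam('wrist');o=r.observe();print(o['tcp_pos'],o['contact_force'])
cv2.imwrite('pics/w2.png',cv2.resize(w['color'],(800,600),interpolation=cv2.INTER_CUBIC))
print(proj(w,o['tcp_pos'])/.64)
E
```

```text
[590.88033913  26.38922673 172.01862128] [-0.11709632  0.57228367  0.48346496]
[397.57914116 391.77328748]
```

View pics/w2.png

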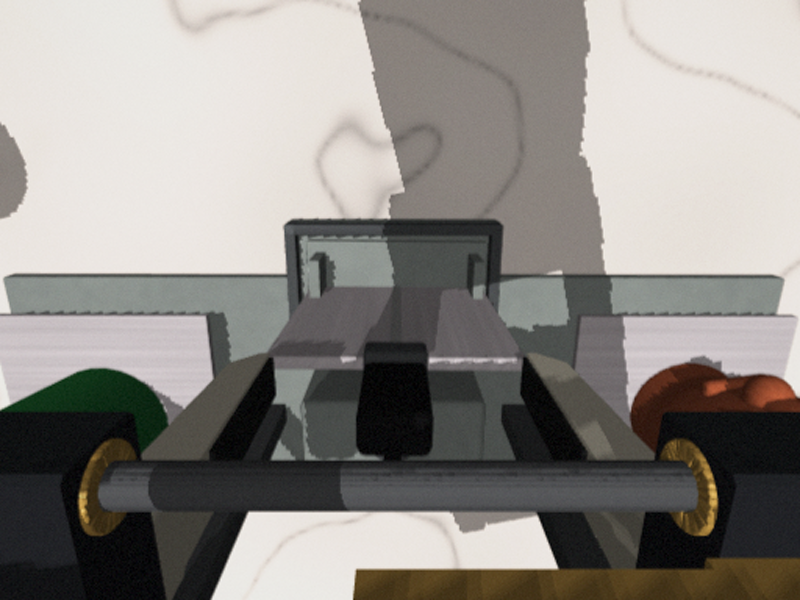

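The knob (395,400) sits centred between the open fingers (275 and 522), so I close and lift.

Call:
{"fn": "jog_arm", "kwargs": {
  "commands": [
    [0,0,0,0,0,0,0.5],
    [0,0,0,0,0,0,0.2],
    [0,0,0,0,0,0,0.1],
    [0,0,0,0,0,0,0.1],
    [0,0,0,0,0,0,0.1],
    [0,0,0,0,0,0,0.1],
    [0,0,0,0,0,0,0.1]
  ],
  "newtons": 30
}}

```text
t: 3.18
tcp_pos: [590.5, 25.6, 170.7]
eef_rot: [0.127, 0.992, 0.0, 0.0]
contact_force: [-0.4, 0.4, -0.1]
width: 0.547
gripper_force: 0.0
```

Call:
{"fn": "jog_arm", "kwargs": {
  "commands": [
    [0,0,0,0,0,0,0.1],
    [0,0,0,0,0,0,0.1],
    [0,0,0,0,0,0,0.1],
    [0,0,0,0,0,0,0.1],
    [0,0,0,0,0,0,0.1],
    [0,0,0,0,0,0,0.1],
    [0,0,0,0,0,0,0.1],
    [0,0,0,0,0,0,0.1]
  ]
}}

```text
t: 3.85
tcp_pos: [590.4, 25.5, 170.6]
eef_rot: [0.127, 0.992, -0.0, -0.0]
contact_force: [-0.2, -1.7, 0.3]
width: 0.257
gripper_force: 30.0
```

Call:
{"fn": "jog_arm", "kwargs": {
  "commands": [
    [0,0,0.5,0,0,0,0.1],
    [0,0,0.5,0,0,0,0.1],
    [0,0,0.7,0,0,0,0.1],
    [0,0,1,0,0,0,0.1],
    [0,0,1.5,0,0,0,0.1],
    [0,0,1.5,0,0,0,0.1],
    [0,0,1.3,0,0,0,0.1],
    [0,0,0,0,0,0,0.1]
  ]
}}

```text
t: 4.52
tcp_pos: [592.1, 25.7, 244.9]
eef_rot: [0.127, 0.992, 0.0, 0.003]
contact_force: [0.3, -0.2, -4.4]
width: 0.257
gripper_force: 30.0
```

Call:
{"fn": "jog_arm", "kwargs": {
  "commands": [
    [-1,-0.8,0,0,0,0,0.1],
    [-1.9,-1.5,0,0,0,0,0.1],
    [-2.1,-1.7,0,0,0,0,0.1],
    [-2.1,-1.7,0,0,0,0,0.1],
    [-2.1,-1.7,0,0,0,0,0.1],
    [-2.1,-1.7,0,0,0,0,0.1],
    [-2.0,-1.6,-1,0,0,0,0.1],
    [-1.2,-0.9,-1,0,0,0,0.1],
    [-0.5,-0.4,-1,0,0,0,0.1],
    [0,0,-1,0,0,0,0.1]
  ]
}}

```text
t: 5.35
tcp_pos: [439.7, -95.0, 199.8]
eef_rot: [0.128, 0.992, -0.0, 0.0]
contact_force: [0.3, -0.2, -5.4]
width: 0.255
gripper_force: 30.0
```

Call:
{"fn": "jog_arm", "kwargs": {
  "commands": [
    [0,0,-1,0,0,0,0.1],
    [0,0,-1,0,0,0,0.1],
    [0,0,-0.8,0,0,0,0.1],
    [0,0,-0.5,0,0,0,0.1],
    [0,0,-0.3,0,0,0,0.1],
    [0,0,-0.3,0,0,0,0.1],
    [0,0,-0.2,0,0,0,0.1],
    [0,0,0,0,0,0,0.1],
    [0,0,0,0,0,0,0.1]
  ]
}}

```text
t: 6.1
tcp_pos: [440.8, -94.4, 160.1]
eef_rot: [0.127, 0.992, -0.0, 0.0]
contact_force: [0.5, 0.4, -5.1]
width: 0.255
gripper_force: 30.0
```

Call:
{"fn": "jog_arm", "kwargs": {
  "commands": [
    [0,0,-0.2,0,0,0,0.1],
    [0,0,0,0,0,0,0.1],
    [0,0,-0.1,0,0,0,0.1],
    [0,0,0,0,0,0,0.1]
  ]
}}

```text
t: 6.43
tcp_pos: [441.0, -94.6, 157.6]
eef_rot: [0.127, 0.992, -0.0, 0.001]
contact_force: [-0.6, 0.1, 1.8]
width: 0.258
gripper_force: 30.0
```

Call:
{"fn": "jog_arm", "kwargs": {
  "commands": [
    [0,0,0,0,0,0,0.5],
    [0,0,0,0,0,0,0.6],
    [0,0,0,0,0,0,0.6],
    [0,0,0,0,0,0,0.6],
    [0,0,0,0,0,0,0.6],
    [0,0,1,0,0,0,0.6],
    [0,0,2,0,0,0,0.6],
    [0,0,3,0,0,0,0.6],
    [0,0,3,0,0,0,0.6],
    [0,0,3,0,0,0,0.6]
  ]
}}

```text
t: 7.27
tcp_pos: [440.1, -94.3, 278.6]
eef_rot: [0.127, 0.992, 0.0, -0.0]
contact_force: [0.3, -0.5, 0.3]
width: 0.6
gripper_force: 0.0
```

Call:
{"fn": "jog_arm", "kwargs": {
  "commands": [
    [1.4,1.1,0,-0.0246,-0.0944,0,0],
    [1.4,1.1,0,-0.0246,-0.0944,0,0],
    [1.4,1.1,0,-0.0246,-0.0944,0,0],
    [1.4,1.1,0,-0.0246,-0.0944,0,0],
    [1.4,1.1,0,-0.0246,-0.0944,0,0],
    [1.4,1.1,0,-0.0246,-0.0944,0,0],
    [1.4,1.1,0,-0.0246,-0.0944,0,0],
    [1.3,1.1,0,-0.0246,-0.0944,0,0],
    [0,0,-1,0,0,0,0],
    [0,0,0,0,0,0,0]
  ]
}}

```text
t: 8.1
tcp_pos: [549.8, -5.4, 263.4]
eef_rot: [0.116, 0.918, -0.048, 0.375]
contact_force: [-0.6, -0.7, -0.4]
width: 0.004
gripper_force: 0.0
```

```bash
cat >> h.py <<'E'
O=np.array([664,6.]);ya=np.radians(-14.6);XC=np.array([np.cos(ya),np.sin(ya)]);YC=np.array([-np.sin(ya),np.cos(ya)])
def con(p): d=np.array(p)[:2]-O; return np.r_[d@XC,d@YC,p[2]].round(1)
E
python3 - <<'E'
from h import *
from scipy.spatial.transform import Rotation as Q
w=cam('wrist');o=r.observe();print(o['tcp_pos'],con(o['tcp_pos']),o['width'],o['joint_pos'].round(2))
print(Q.from_quat(o['eef_rot']).as_matrix().round(3).tolist())
cv2.imwrite('pics/w3.png',cv2.resize(w['color'],(800,600),interpolation=cv2.INTER_CUBIC))
print(proj(w,[664,6,129])/.64,proj(w,o['tcp_pos'])/.64)
E
```

```text
[550.36887949  -6.14835915 265.17967477] [-106.9  -40.4  265.2] 0.005750282587843649 [ 0.03 -0.75  2.32 -0.27  0.84 -1.19]
[[-0.691, 0.251, 0.678], [0.178, 0.968, -0.177], [-0.701, -0.001, -0.714]]
[454.73638286 249.77580629] [395.92455052 390.92177889]
```

View pics/w3.png

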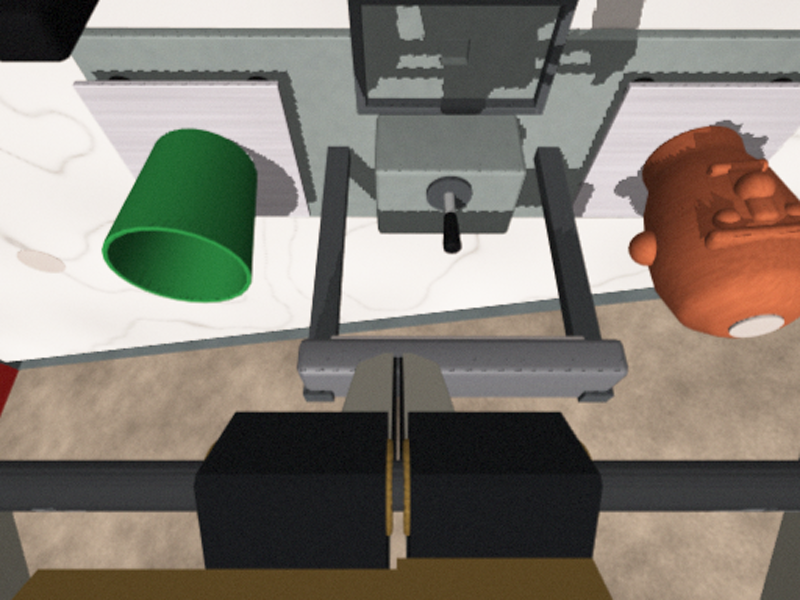

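The toggle tip is at (452,247), where I predicted it (455,250), and the tray is empty at (460,50). I descend, then go in along the tool axis on the lever's right side.

Call:
{"fn": "jog_arm", "kwargs": {
  "commands": [
    [0,0,-2.4,0,0,0,0],
    [0,0,-2.3,0,0,0,0],
    [2.0,-0.5,-2.1,0,0,0,0],
    [2.0,-0.5,-2.1,0,0,0,0],
    [2.0,-0.5,-2.1,0,0,0,0],
    [2.0,-0.5,-2.1,0,0,0,0],
    [0,0,0,0,0,0,0],
    [0,0,0,0,0,0,0]
  ]
}}

```text
t: 8.82
tcp_pos: [630.8, -28.4, 132.5]
eef_rot: [0.119, 0.919, -0.05, 0.374]
contact_force: [-0.6, 0.1, 1.8]
width: 0.003
gripper_force: 0.0
```

```bash
python3 - <<'E'
from h import *
w=cam('wrist');o=r.observe();print(o['tcp_pos'],con(o['tcp_pos']),o['contact_force'])
cv2.imwrite('pics/w4.png',cv2.resize(w['color'],(800,600),interpolation=cv2.INTER_CUBIC))
print(proj(w,[664,6,129])/.64,proj(w,o['tcp_pos'])/.64)
E
```

```text
[631.59954846 -27.96503566 135.3532413 ] [-22.8 -41.  135.4] [-0.12352136 -0.26015702  0.45174614]
[499.83647561 396.32326086] [399.33411279 393.8491341 ]
```

View pics/w4.png

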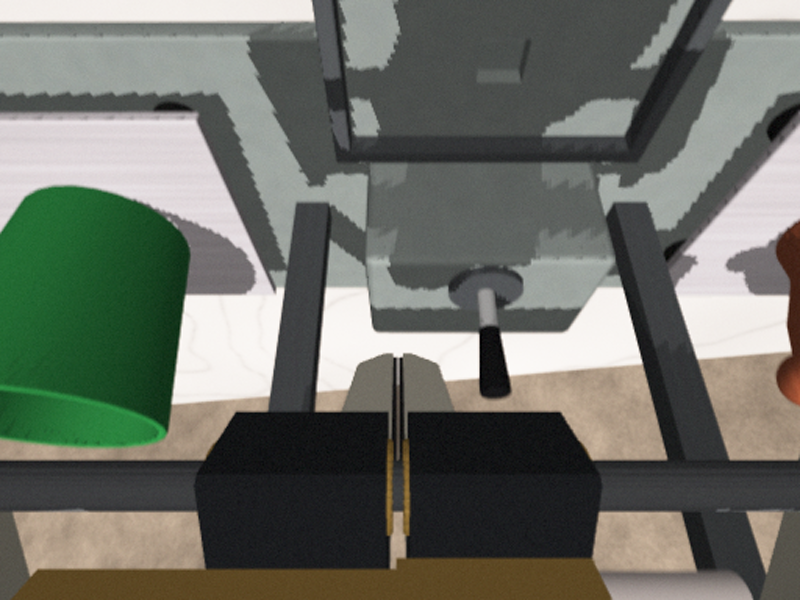

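The lever's tip is at (495,390), to the right of the closed fingers at (398,390), so the hand is on the correct (console right) side. Go in the last 2 cm and push left.

Call:
{"fn": "jog_arm", "kwargs": {
  "commands": [
    [1.0,-0.25,-1.1,0,0,0,0],
    [1.0,-0.25,-1.1,0,0,0,0],
    [0,0,0,0,0,0,0],
    [0.25,0.97,0,0,0,0,0],
    [0.15,0.6,0,0,0,0,0],
    [0.13,0.5,0,0,0,0,0],
    [0.13,0.5,0,0,0,0,0],
    [0,0,0,0,0,0,0]
  ]
}}

```text
t: 9.53
tcp_pos: [659.0, -5.5, 117.4]
eef_rot: [0.118, 0.917, -0.048, 0.379]
contact_force: [-0.9, -1.2, 2.2]
width: 0.006
gripper_force: 0.9
```

```bash
python3 - <<'E'
from h import *
o=r.observe();print(con(o['tcp_pos']),con(np.r_[o['contact_force'][:2]+O,o['contact_force'][2]]),o['torque'])
E
```

```text
[ -1.9 -12.3 117.4] [-0.5 -1.3  2.2] [-0.08180667  0.19545088 -0.17827502]
```

Call:
{"fn": "jog_arm", "kwargs": {
  "commands": [
    [0.08,0.3,-0.2,0,0,0,0],
    [0.08,0.3,-0.2,0,0,0,0],
    [0.05,0.2,0,0,0,0,0],
    [0,0,0,0,0,0,0]
  ]
}}

```text
t: 9.87
tcp_pos: [660.6, 2.4, 110.6]
eef_rot: [0.118, 0.917, -0.048, 0.378]
contact_force: [-0.5, -3.0, 3.4]
width: 0.008
gripper_force: 2.0
```

```bash
python3 - <<'E'
from h import *
w=cam('wrist');o=r.observe();print(con(o['tcp_pos']),con(np.r_[o['contact_force'][:2]+O,o['contact_force'][2]]))
cv2.imwrite('pics/w5.png',cv2.resize(w['color'],(800,600),interpolation=cv2.INTER_CUBIC))
for a in(0,.2,.3,.4): print(a,proj(w,np.r_[O+YC*52*np.sin(a),77+52*np.cos(a)])/.64,proj(w,np.r_[O+YC*25*np.sin(a),77+25*np.cos(a)])/.64)
E
```

```text
[ -2.4  -4.5 110.4] [-1.8 -2.5  4. ]
0 [410.0017907  438.53823402] [409.04987212 365.38435686]
0.2 [439.5187138  435.50400139] [422.2504701  364.12431062]
0.3 [453.71864878 431.7785731 ] [428.64140788 362.57161047]
0.4 [467.28057102 426.66363562] [434.79176195 360.42955368]
```

View pics/w5.png

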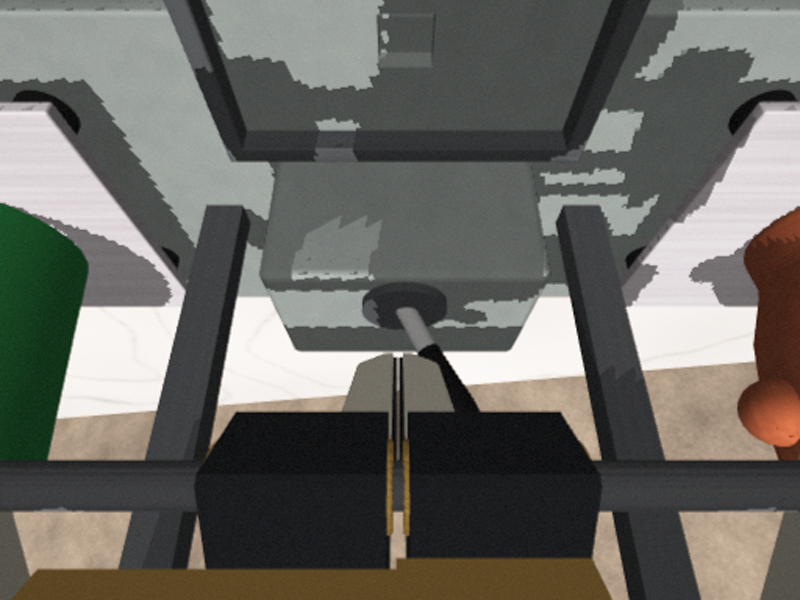

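The lever leans right in the picture (towards the head), through (435,360) and (466,410). That matches about 0.4 rad, so I push 1 mm more and hold.

Call:
{"fn": "jog_arm", "kwargs": {
  "commands": [
    [0.03,0.1,0,0,0,0,0],
    [0,0,0,0,0,0,0],
    [0,0,0,0,0,0,0],
    [0,0,0,0,0,0,0],
    [0,0,0,0,0,0,0],
    [0,0,0,0,0,0,0],
    [0,0,0,0,0,0,0],
    [0,0,0,0,0,0,0],
    [0,0,0,0,0,0,0],
    [0,0,0,0,0,0,0]
  ]
}}

```text
t: 10.75
tcp_pos: [660.7, 2.8, 110.2]
eef_rot: [0.118, 0.917, -0.049, 0.378]
contact_force: [-2.1, -5.2, 6.4]
width: 0.01
gripper_force: 3.6
```

Call:
{"fn": "jog_arm", "kwargs": {
  "commands": [
    [0,0,0,0,0,0,0],
    [0,0,0,0,0,0,0],
    [0,0,0,0,0,0,0],
    [0,0,0,0,0,0,0],
    [0,0,0,0,0,0,0]
  ]
}}

```text
t: 11.17
tcp_pos: [660.7, 2.8, 110.2]
eef_rot: [0.118, 0.917, -0.049, 0.378]
contact_force: [-2.2, -3.3, 6.9]
width: 0.006
gripper_force: 3.6
```

Call:
{"fn": "jog_arm", "kwargs": {
  "commands": [
    [-0.08,-0.3,0,0,0,0,0],
    [-0.08,-0.3,0,0,0,0,0],
    [-0.08,-0.3,0,0,0,0,0],
    [-0.08,-0.3,0,0,0,0,0],
    [-0.08,-0.3,0,0,0,0,0],
    [-0.08,-0.3,0,0,0,0,0],
    [-0.08,-0.3,0,0,0,0,0],
    [-0.13,-0.5,0,0,0,0,0],
    [-0.25,-0.97,0,0,0,0,0],
    [0,0,0,0,0,0,0]
  ]
}}

```text
t: 12.0
tcp_pos: [650.5, -33.3, 109.1]
eef_rot: [0.118, 0.917, -0.049, 0.377]
contact_force: [0.0, -0.9, 0.8]
width: 0.002
gripper_force: 0.0
```

Call:
{"fn": "jog_arm", "kwargs": {
  "commands": [
    [-1.0,0.25,1.1,0,0,0,0],
    [-2.0,0.5,2.1,0,0,0,0],
    [-2.0,0.5,2.1,0,0,0,0],
    [-2.0,0.5,2.1,0,0,0,0],
    [-2.0,0.5,2.1,0,0,0,0],
    [-1.0,0.2,2.1,0,0,0,0],
    [0,0,3,0,0,0,0],
    [0,0,2,0,0,0,0]
  ]
}}

```text
t: 12.67
tcp_pos: [551.0, -7.4, 279.0]
eef_rot: [0.117, 0.917, -0.048, 0.379]
contact_force: [1.1, -0.1, 1.1]
width: 0.007
gripper_force: 0.0
```

```bash
python3 - <<'E'
from h import *
w=cam('wrist');b=cam('top');o=r.observe();print(o['tcp_pos'],con(o['tcp_pos']),o['eef_rot'])
cv2.imwrite('pics/w6.png',np.hstack([cv2.resize(w['color'],(400,300)),cv2.resize(b['color'][60:300,120:440],(400,300))]))
print(proj(w,[664,6,129])/1.28)
E
```

```text
[552.8461662   -7.58929968 282.3500317 ] [-104.1  -41.2  282.4] [ 0.1176906   0.91560452 -0.04777929  0.38148975]
[227.92297425 113.96052699]
```

View pics/w6.png

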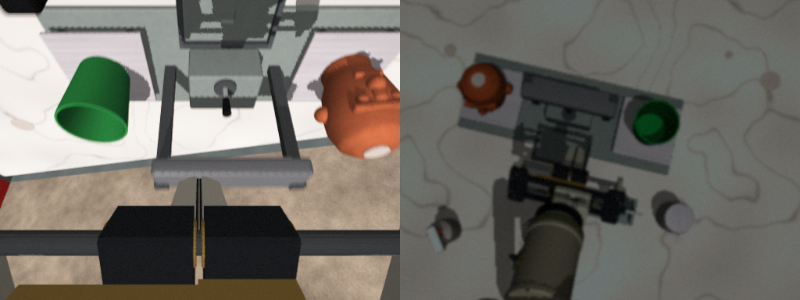

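The toggle is upright again at (226,105), and the head and pail are unmoved. I go back over the guard, undoing the tilt and opening the gripper.

Call:
{"fn": "jog_arm", "kwargs": {
  "commands": [
    [-1.4,-1.1,0,0.0246,0.0944,0,0.6],
    [-1.4,-1.1,0,0.0246,0.0944,0,0.6],
    [-1.4,-1.1,0,0.0246,0.0944,0,0.6],
    [-1.4,-1.1,0,0.0246,0.0944,0,0.6],
    [-1.4,-1.1,0,0.0246,0.0944,0,0.6],
    [-1.4,-1.1,0,0.0246,0.0944,0,0.6],
    [-1.4,-1.1,0,0.0246,0.0944,0,0.6],
    [-1.3,-1.1,0,0.0246,0.0944,0,0.6],
    [0,0,0,0,0,0,0.6],
    [0,0,0,0,0,0,0.6]
  ]
}}

```text
t: 13.6
tcp_pos: [440.3, -96.4, 273.9]
eef_rot: [0.128, 0.992, 0.0, -0.001]
contact_force: [-0.1, 0.4, -0.7]
width: 0.594
gripper_force: 0.0
```

```bash
python3 - <<'E'
from h import *
from scipy.spatial.transform import Rotation as Q
w=cam('wrist');o=r.observe();print(o['tcp_pos'],o['joint_pos'].round(2));M=Q.from_quat(o['eef_rot']).as_matrix();print(M.round(3).tolist())
im=cv2.resize(w['color'],(800,600),interpolation=cv2.INTER_CUBIC)
cv2.imwrite('pics/w7.png',im)
print(proj(w,[440.5,-94.5,186])/.64,proj(w,o['tcp_pos'])/.64)
E
```

```text
[440.29048094 -95.78810147 274.37884026] [-0.33 -0.3   1.81 -0.    1.63 -1.64]
[[-0.967, 0.253, 0.0], [0.253, 0.967, -0.0], [-0.0, -0.0, -1.0]]
[400.73003187 310.88355759] [398.90214896 386.87050844]
```

View pics/w7.png

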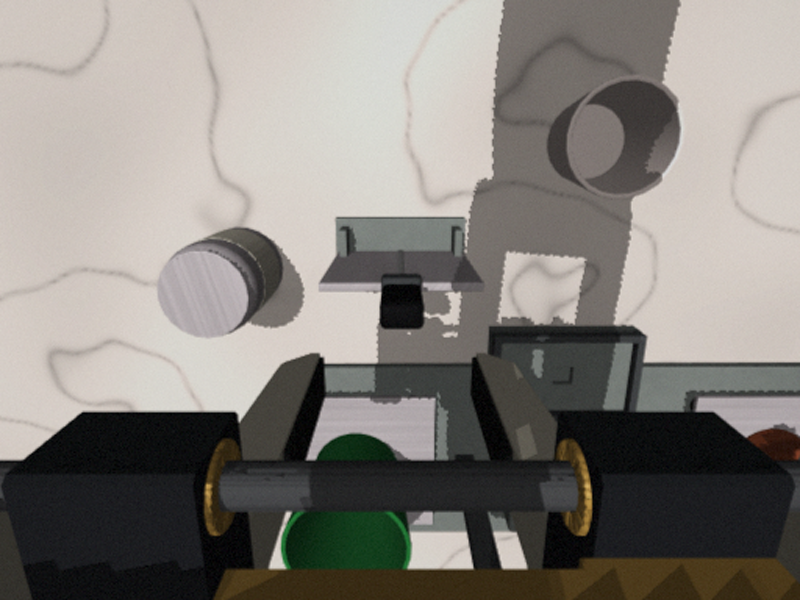

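The guard stands upright and square at (400,270), with the knob at (402,303) centred under the fingers. Regrasp.

Call:
{"fn": "jog_arm", "kwargs": {
  "commands": [
    [0,0.1,-3,0,0,0,0.6],
    [0,0,-3,0,0,0,0.6],
    [0,0,-3,0,0,0,0.6],
    [0,0,-2.2,0,0,0,0.6],
    [0,0,-0.5,0,0,0,0.6],
    [0,0,0,0,0,0,0.6],
    [0,0,0,0,0,0,0.6]
  ]
}}

```text
t: 14.23
tcp_pos: [440.6, -94.5, 160.0]
eef_rot: [0.127, 0.992, -0.0, 0.001]
contact_force: [-0.2, 0.3, -0.3]
width: 0.599
gripper_force: 0.0
```

Call:
{"fn": "jog_arm", "kwargs": {
  "commands": [
    [0,0,-0.2,0,0,0,0.3],
    [0,0,0,0,0,0,0.1],
    [0,0,0,0,0,0,0.1],
    [0,0,0,0,0,0,0.1],
    [0,0,0,0,0,0,0.1],
    [0,0,0,0,0,0,0.1],
    [0,0,0,0,0,0,0.1],
    [0,0,0,0,0,0,0.1],
    [0,0,0,0,0,0,0.1],
    [0,0,0,0,0,0,0.1]
  ],
  "newtons": 30
}}

```text
t: 15.07
tcp_pos: [440.3, -94.8, 157.0]
eef_rot: [0.127, 0.992, 0.0, 0.0]
contact_force: [0.3, 1.9, 4.6]
width: 0.252
gripper_force: 30.0
```

Call:
{"fn": "jog_arm", "kwargs": {
  "commands": [
    [0,0,0.5,0,0,0,0.1],
    [0,0,0.5,0,0,0,0.1],
    [0,0,1,0,0,0,0.1],
    [0,0,1.5,0,0,0,0.1],
    [0,0,2,0,0,0,0.1],
    [0,0,2,0,0,0,0.1],
    [0,0,1,0,0,0,0.1],
    [0,0,0,0,0,0,0.1]
  ]
}}

```text
t: 15.73
tcp_pos: [441.3, -95.4, 244.6]
eef_rot: [0.127, 0.992, -0.001, 0.002]
contact_force: [0.9, -0.8, -5.0]
width: 0.26
gripper_force: 30.0
```

Call:
{"fn": "jog_arm", "kwargs": {
  "commands": [
    [1,0.8,0,0,0,0,0.1],
    [1.9,1.5,0,0,0,0,0.1],
    [2.1,1.7,0,0,0,0,0.1],
    [2.1,1.7,0,0,0,0,0.1],
    [2.1,1.7,0,0,0,0,0.1],
    [2.1,1.7,0,0,0,0,0.1],
    [2.0,1.6,0,0,0,0,0.1],
    [1.2,0.9,0,0,0,0,0.1],
    [0.5,0.4,0,0,0,0,0.1],
    [0,0,0,0,0,0,0.1]
  ]
}}

```text
t: 16.57
tcp_pos: [589.9, 26.4, 239.4]
eef_rot: [0.126, 0.992, -0.0, -0.002]
contact_force: [-0.2, 0.2, -4.6]
width: 0.257
gripper_force: 30.0
```

Call:
{"fn": "jog_arm", "kwargs": {
  "commands": [
    [0,0,-1,0,0,0,0.1],
    [0,0,-1,0,0,0,0.1],
    [0,0,-1,0,0,0,0.1],
    [0,0,-0.5,0,0,0,0.1],
    [0,0,0,0,0,0,0.1],
    [0,0,0,0,0,0,0.1]
  ]
}}

```text
t: 17.07
tcp_pos: [589.4, 24.8, 206.0]
eef_rot: [0.127, 0.992, -0.0, -0.001]
contact_force: [0.7, -0.7, -4.7]
width: 0.253
gripper_force: 30.0
```

```bash
python3 - <<'E'
from h import *
import time
P=[];
for i in range(3): w=cam('wrist');o=r.observe();P.append(o['tcp_pos'])
print(np.mean(P,0),o['eef_rot'],con(np.mean(P,0)),o['contact_force'])
cv2.imwrite('pics/w8.png',cv2.resize(w['color'],(800,600),interpolation=cv2.INTER_CUBIC))
E
```

```text
[590.2047654   24.92404556 207.17515689] [1.27147720e-01 9.91883570e-01 5.79620738e-05 6.61622179e-04] [-76.2  -0.3 207.2] [ 0.4443485  -0.63139037 -5.46640643]
```

View pics/w8.png

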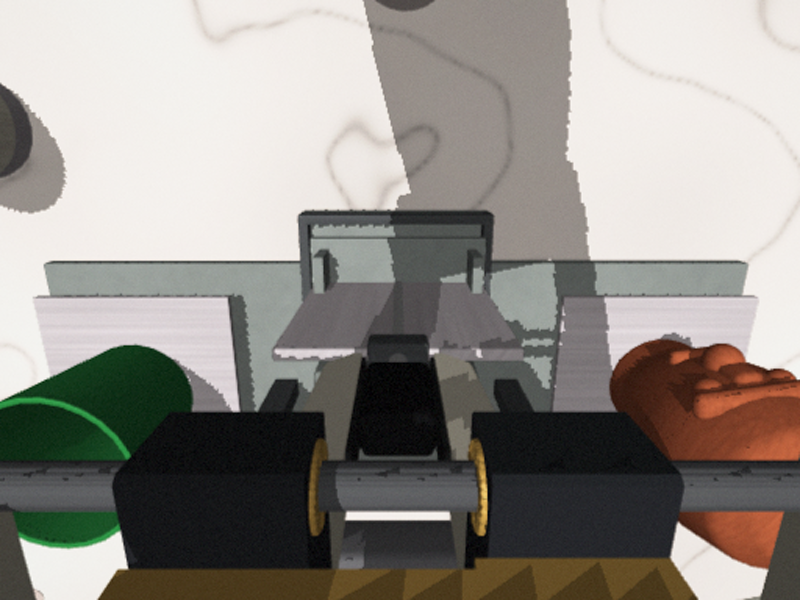

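The foot (316–483) hangs square and centred over the tray (303–490). Lower it.

Call:
{"fn": "jog_arm", "kwargs": {
  "commands": [
    [0,0.05,-0.6,0,0,0,0.1],
    [0,0,-0.6,0,0,0,0.1],
    [0,0,-0.5,0,0,0,0.1],
    [0,0,-0.4,0,0,0,0.1],
    [0,0,-0.4,0,0,0,0.1],
    [0,0,0,0,0,0,0.1],
    [0,0,0,0,0,0,0.1]
  ]
}}

```text
t: 17.8
tcp_pos: [589.8, 25.7, 181.1]
eef_rot: [0.127, 0.992, -0.0, -0.0]
contact_force: [0.5, -0.1, -5.4]
width: 0.254
gripper_force: 30.0
```

Call:
{"fn": "jog_arm", "kwargs": {
  "commands": [
    [0,0,-0.4,0,0,0,0.1],
    [0,0,-0.3,0,0,0,0.1],
    [0,0,0,0,0,0,0.1],
    [0,0,0,0,0,0,0.1]
  ]
}}

```text
t: 18.13
tcp_pos: [590.5, 25.7, 175.1]
eef_rot: [0.127, 0.992, 0.0, 0.001]
contact_force: [-0.6, 0.3, -1.7]
width: 0.26
gripper_force: 30.0
```

Call:
{"fn": "jog_arm", "kwargs": {
  "commands": [
    [0,0,-0.2,0,0,0,0.1],
    [0,0,-0.2,0,0,0,0.1],
    [0,0,0,0,0,0,0.1],
    [0,0,0,0,0,0,0.1]
  ]
}}

```text
t: 18.47
tcp_pos: [590.3, 25.6, 170.8]
eef_rot: [0.127, 0.992, 0.0, 0.0]
contact_force: [0.6, 0.4, -2.4]
width: 0.257
gripper_force: 30.0
```

Now release and rise.

Call:
{"fn": "jog_arm", "kwargs": {
  "commands": [
    [0,0,0,0,0,0,0.3],
    [0,0,0,0,0,0,0.5],
    [0,0,0,0,0,0,0.6],
    [0,0,0,0,0,0,0.6],
    [0,0,0,0,0,0,0.6],
    [0,0,1,0,0,0,0.6],
    [0,0,3,0,0,0,0.6],
    [0,0,4,0,0,0,0.6],
    [0,0,4,0,0,0,0.6],
    [0,0,1,0,0,0,0.6]
  ]
}}

```text
t: 19.3
tcp_pos: [592.3, 25.5, 309.7]
eef_rot: [0.127, 0.992, 0.0, 0.005]
contact_force: [0.5, 0.1, 0.3]
width: 0.6
gripper_force: 0.0
```

Call:
{"fn": "jog_arm", "kwargs": {
  "commands": [
    [0,0,0,0,0,0,0.6],
    [0,0,0,0,0,0,0.6],
    [0,0,0,0,0,0,0.6]
  ]
}}

```text
t: 19.55
tcp_pos: [589.5, 25.6, 299.2]
eef_rot: [0.127, 0.992, -0.0, -0.001]
contact_force: [-0.8, 0.8, -0.6]
width: 0.599
gripper_force: 0.0
```

```bash
python3 - <<'E'
from h import *
w=cam('wrist');o=r.observe();print(o['tcp_pos'])
cv2.imwrite('pics/w9.png',cv2.resize(w['color'],(800,600),interpolation=cv2.INTER_CUBIC))
for z in(199,208): print(proj(w,[590.5-7.7,25.5+2,z])/.64,proj(w,[590.5+7.7,25.5-2,z])/.64)
E
```

```text
[589.17774763  25.66319114 298.53274545]
[397.47915325 292.70703677] [397.49431518 319.76537687]
[397.48721994 297.25373012] [397.50273899 325.11794   ]
```

View pics/w9.png

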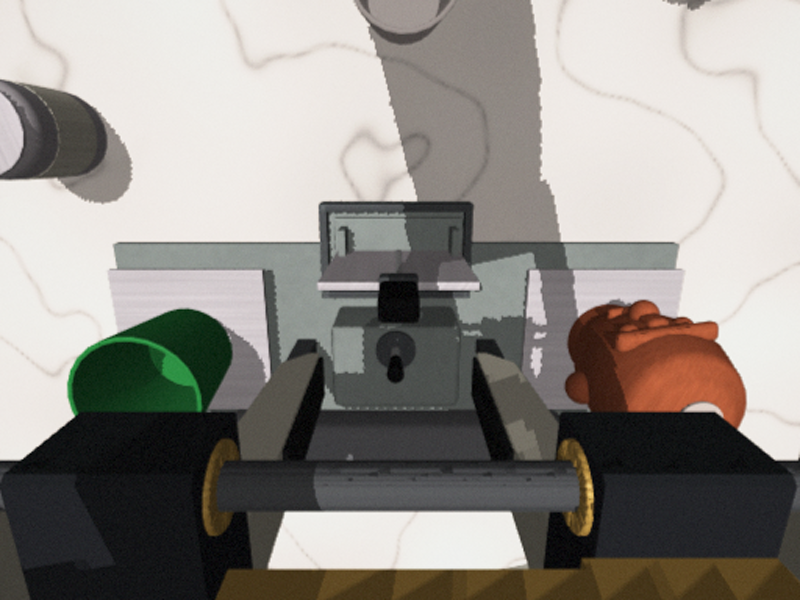

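The guard is back in its tray as in the first wrist view. The knob's back edge is at v=321, against 320 predicted for the pin home, and the toggle is upright at (396,365). Hand in.

```bash
python3 -c "from bench import r; print(r.sign_off())"
```

```text
the job is handed in; nothing more can be done
None
```

I handed the job in at about 20 s: the toggle was held over towards the head for over a second and sprang back to the middle, and the guard is back in its tray with the pin home by the last wrist view. I saw nothing else disturbed, and the sign-off returned no verdict.

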